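Turn a brake lining over against the inspection plate

ROBOT

A 6-joint arm with a two-finger parallel gripper is mounted at the origin on the work surface. World frame = base frame: x ahead of the robot, y to its left, z up, the work surface at z = 0. Lengths are in mm, angles in rad, forces in N, time in s.
With the tool pointing down it reaches from about 400 to 925 mm from the base axis. Payload 12.5 kg.
Tool frame: the origin (TCP) lies at the very end of the fingers, on their centre line; the grasp point (between the pads) lies 19 mm behind it; z points along the fingers, y is the line along which they close (so a half turn about z gives the same grasp; the last joint's range is limited). The gripper opens to 95 mm and grips with 3 to 60 N. Pads are 20 mm wide; open, the fingers measure 119 mm over their backs; the gripper's body (75 mm by 180 mm) begins 59 mm behind the grasp point.
Start: joints at [1.197, 0.491, 1.559, -0, 1.092, -0.106], TCP at [165.364, 602.745, 214.661] pointing down, gripper open.
Joint ranges: [-3.1, 3.1], [-0.84, 2.19], [0.05, 2.79], [-1.13, 4.28], [0.06, 2.93], [-2.69, 2.69]. Speed limits (rad/s): [2.22, 2.22, 2.79, 3.14, 3.14, 3.14].

INTERFACE

Orientations are given as [roll, pitch, yaw] about the fixed x, y, z axes, in that order (R = Rz(yaw) Ry(pitch) Rx(roll)).
In Python, from cell import state, imaging, env, spot_in, mark_of gives the robot as it stands. The module is installed in compiled form; this text tells all that it offers.
- The arm moves only by the tool step_arm, never from a script. Its argument "increments" is a list of rows, each an object with "slide": the shift along the tool's x, y, z in m, a list of three; "roll": the turn about the tool's z in rad. A call has 1 to 5 rows; each row is the pose to reach, as a shift and turn from the pose commanded when the call began, along the tool's axes at that moment; what a row does not reach only later rows make up. A row lasts 1/8 s, in which the tool goes at most 62.5 mm and 10.7 degrees, less where a joint would pass 70% of its speed; a pose out of reach is approached as far as the arm can. A call with a gripper value outside its range is refused whole. "fingers" is the opening, from 0 (shut) to 1 (fully open), set as the call begins (left out, the last holds). The fingers move at their own pace and stop on an object; the grip force is fixed at half the most. Time passes only in rows, so rows that repeat a pose let the fingers close. It gives the time, the measured TCP pose, the force, the opening and the grip force at its end, in the units of the state.
- state(): the state, without advancing time (a new reading comes with each control period).
- imaging.read_camera(name): name is "scene" or "side" or "wrist"; returns a dict with "color" (480x640x3 uint8, red, green, blue), "z_map" (480x640 float32, mm along the optical axis (not along the pixel's ray), 0 where there is no reading), "intrinsics" (3x3 intrinsics, pixels), "camera_from_world" (4x4, takes a point from world to camera coordinates). Camera axes: x right, y up, looking along -z (the intrinsics and any distortion apply to the point x, -y, -z); pixel columns grow to the right and rows downward; lengths in mm; the calibration is good to about 2 mm. A picture is of the moment at which its call begins.
- env.job_done(): hands the job in; it is judged then, once.
Trained networks look in the newest picture that a camera, given by its name, has taken for a name from the list of things; names that differ only in an ending like _2 or _b are one class to them, and where a whole thing is asked for, a point or a joint stands for the part that bears it (a point fixed in the world has none). Each returns a list of dicts, best first, with "confidence" (0 to 1); they miss things now and then, are a little off and sometimes report something else, mostly with a low value. They report only what shows in the picture. A call takes as long as a camera call. They do not tell look-alikes from the thing itself.
- spot_in(camera, target): "bbox" ([left, top, right, bottom] in pixels, round what is visible of it).
- mark_of(camera, target): "uv" ([column, row] in pixels: a listed point, or the origin of a listed thing).
The state is a dict: "t": time; "joints": joint angles; "qvel": joint speeds; "tau": joint torques, N m; "eef_pos": TCP position; "tcp_rot": TCP orientation; "ft_force": force on the tool from outside, world axes, zero at the start; "moment": the same for the moment, N m; "opening": opening from 0.0 (shut) to 1.0 (fully open); "grip_force": force on a finger pad.
Only numpy, scipy, OpenCV 4.12 (cv2) and the standard library are available. Lean on these libraries where they do the work, as an engineer would, in place of code of your own. Each camera call takes 0.05 s, during which the arm holds its last target. There are 200 camera calls.

TASK

Turn the brake lining over onto the steel inspection plate without picking it up: push it with the fingertips up against the plate's near edge, tip it up on that edge and over, so that it lies friction side up on the plate. Then push it along the plate until its long edge sits square against the fence, and move clear. Do not lift or carry the lining, and leave the bearing, the tie bolt and the tin where they stand.

Things in the scene. Friction and masses are not known exactly. Their poses are not given: they have to be found in the camera images.
- lining: loose brake lining, 0.27 to 0.53 kg, friction side down: steel back plate 66 (its x) x 110 (its y) x 5 mm, corners notched 8 x 8 mm, over a dark friction block 46 x 92 x 12 mm, so it overhangs the block 10 mm at both long edges, 12 mm above the bench. Origin: centre of the friction face; z points from there to the back plate (z 12 to 17 mm): up at the start, down when turned. Its +x side faces the plate
- plate: fixed steel inspection plate on the bench, 120 (its x) x 280 (its y) x 15 mm thick: its near edge is a 15 mm step that stops the back plate of a lining sliding on the bench. The lining lies before that edge, its long edges parallel to it within 0.35 rad. x points from the robot's side to the fence. Origin: centre of its underside
- plate_edge (a point): middle of the plate's near top edge, 60 mm from the plate's centre along its -x, 15 mm above the bench; the edge runs along the plate's y. Pressed against this step with 5 to 10 N on its other long edge, the lining stays put while fingertips that keep pressing and rise round the step drag that edge up by friction; it tips over of itself a little past upright
- fence_face (a point): foot of the fence's face, in the middle of its length, on the plate's top, 46 mm from the plate's centre along its +x and 106 mm from the near edge. The fence is an aluminium strip along the plate's far long edge, 14 mm wide, 16 mm high above the plate's top; its face runs along the plate's y and looks to its -x
- corner1 (a point): corner of the lining's back plate, mid-thickness, at x -33, y -47, z 14.5 mm of the lining (the end of a long edge, beside the notch)
- corner2 (a point): corner of the lining's back plate, mid-thickness, at x -33, y +47, z 14.5 mm of the lining (the end of a long edge, beside the notch)
- corner3 (a point): corner of the lining's back plate, mid-thickness, at x +33, y -47, z 14.5 mm of the lining (the end of a long edge, beside the notch)
- corner4 (a point): corner of the lining's back plate, mid-thickness, at x +33, y +47, z 14.5 mm of the lining (the end of a long edge, beside the notch)
- bearing: bystander: loose steel bearing cup, a ring 72 mm across and 22 mm high standing on the bench beside the plate, to its +y side; origin at the centre of its underside
- tie_bolt: bystander: loose steel bolt standing on its head (25 mm across, 10 mm high), shank 12 mm, 85 mm high in all, on the bench to the -y side of the plate; origin at the centre of its underside
- tin: bystander: closed blue paint tin, 96 mm across, 105 mm high, on the bench to the -y side of the plate; origin at the centre of its underside
Mind the look-alikes: they are no part of the job. Leave any brown or turquoise look-alike of the lining alone.

How it is judged (in metres and radians):
On the way, in this order (a step that is already met when the one before it is completed fails the run):
1. the lining, still flat, friction side down, has been pushed against the plate's near edge (contact force between lining and plate above 0.3 N and angle between lining's own z axis and vertical below 0.2 rad and x of lining in the frame of plate below -0.08 m), for 0.05 s.
2. the lining is tipped up with its edge bearing on the plate (contact force between lining and plate above 0.2 N and angle between lining's own z axis and vertical between 0.8 and 2.2 rad).
At the end, for the whole second after the job is handed in: The lining lies at rest, friction side up, flat on the plate (within 4 degrees), its long edge within 5 mm of the fence and parallel to it within 4 degrees, not hanging off either end of the plate by more than 3 mm (angle between lining's own z axis and vertical above 3.07 rad and x of lining in the frame of plate between 0.008 and 0.017 m and angle between the x axis of lining and the x axis of plate, either way round below 0.07 rad and y of lining in the frame of plate between -0.088 and 0.088 m and z of lining in the frame of plate between 0.028 and 0.036 m and contact force between lining and plate above 0.5 N and linear speed of lining below 0.02 m/s and angular speed of lining below 0.2 rad/s); the robot touches nothing.
It fails at once if the lining is lifted: all four corners of its back plate more than 40 mm above the bench (25 mm above the plate) (height (world z) of each of corner1, corner2, corner3, corner4 above 0.04 m).
It fails at once if the bearing is pushed more than 15 mm or tipped over (distance of bearing from where it was at the start of the episode above 0.015 m or angle between bearing's own z axis and vertical above 0.35 rad).
It fails at once if the tie bolt is pushed more than 15 mm or tipped over (distance of tie_bolt from where it was at the start of the episode above 0.015 m or angle between tie_bolt's own z axis and vertical above 0.35 rad).
It fails at once if the tin is pushed more than 15 mm or tipped over (distance of tin from where it was at the start of the episode above 0.015 m or angle between tin's own z axis and vertical above 0.35 rad).
It also fails if it takes over 64 s, if anything falls off the work surface, if the arm or the gripper's body presses on something with over 40 N, if the wrist force passes 120 N, or if a joint passes its speed limit or range.

## Working session

There is one attempt and no reset: what is moved stays moved. The work goes in short steps, Python scripts to look and compute and a tool call to move; the robot and the scene stay as the last step left them, time stands still between calls to the robot, and variables do not carry over. Pictures are saved under pics/ and viewed, at most 10 in all, crops included, and the job is handed in when it is done.

Besides the shell and the picture viewer there is one more tool, called after "Request:" as a command line: name --argument value ..., lists and objects as JSON in quotes. step_arm: Moves the arm, as the interface text tells. Its arguments: {"type":"object","properties":{"increments":{"type":"array"},"fingers":{"type":"number"}},"required":["increments"]}

```bash
mkdir -p pics; cat > h.py <<'E'
import numpy as np, cv2
from cell import state, imaging, env, spot_in, mark_of
def snap(cam,fn=None):
    d=imaging.read_camera(cam)
    if fn: cv2.imwrite('pics/'+fn,cv2.cvtColor(d['color'],cv2.COLOR_RGB2BGR))
    return d
def world(d,u,v,z=None):
    K=d['intrinsics'];T=np.linalg.inv(d['camera_from_world'])
    r=np.linalg.inv(K)@[u,v,1]; r=np.array([r[0],-r[1],-1])
    if z is None: 
        w=d['z_map'][int(round(v)),int(round(u))]; return T[:3,:3]@(r*w)+T[:3,3]
    r=T[:3,:3]@r; return T[:3,3]+r*(z-T[2,3])/r[2]
def cloud(d):
    v,u=np.mgrid[0:480,0:640]; K=d['intrinsics'];T=np.linalg.inv(d['camera_from_world'])
    r=np.stack([u,v,np.ones_like(u)],-1)@np.linalg.inv(K).T
    P=r*d['z_map'][...,None]*[1,-1,-1]
    return P@T[:3,:3].T+T[:3,3]
E
python3 - <<'E'
from h import *
np.set_printoptions(precision=3,suppress=True)
print(state())
H=dict(plate_edge=15,fence_face=15,corner1=14.5,corner2=14.5,corner3=14.5,corner4=14.5,bearing=0,tie_bolt=0,tin=0,plate=0,lining=0)
for c in ['scene','side','wrist']:
    d=snap(c,c+'0.png'); print(c,np.linalg.inv(d['camera_from_world'])[:3,3])
    for n,z in H.items():
        print(n,[(np.round(m['confidence'],2),np.round(m['uv']),np.round(world(d,*m['uv'],z))) for m in mark_of(c,n)[:3]])
E
```

```text
{'t': 0.0, 'joints': array([ 1.197,  0.492,  1.559, -0.   ,  1.092, -0.106]), 'qvel': array([ 0.001,  0.   , -0.   ,  0.001, -0.   ,  0.   ]), 'tau': array([ -0.001, -61.265, -25.817,   0.069,   0.048,  -0.   ]), 'eef_pos': array([165.254, 602.499, 214.064]), 'tcp_rot': array([-3.14 , -0.   ,  2.874]), 'ft_force': array([ 0.275, -0.075,  0.418]), 'moment': array([-0.021, -0.029, -0.009]), 'grip_force': 0.0, 'opening': 1.0004758776510665}
scene [1032.726 -471.428  802.538]
plate_edge [(np.float64(0.89), array([331., 232.]), array([588.,  74.,  15.]))]
fence_face [(np.float64(0.74), array([382., 248.]), array([686., 108.,  15.]))]
corner1 [(np.float64(0.96), array([314., 164.]), array([436., 195.,  14.])), (np.float64(0.87), array([316., 223.]), array([554.,  72.,  14.])), (np.float64(0.82), array([273., 154.]), array([347., 160.,  15.]))]
corner2 [(np.float64(0.96), array([314., 164.]), array([436., 195.,  14.])), (np.float64(0.87), array([316., 223.]), array([554.,  72.,  14.])), (np.float64(0.82), array([273., 154.]), array([347., 160.,  15.]))]
corner3 [(np.float64(0.96), array([31
[... 2010 characters left out ...]
ay([ 466., -154.,   14.]))]
bearing [(np.float64(0.9), array([202., 218.]), array([480., 286.,   0.])), (np.float64(0.48), array([307., 284.]), array([581.,  -5.,   0.]))]
tie_bolt [(np.float64(0.62), array([390., 295.]), array([ 697., -102.,    0.]))]
tin []
plate [(np.float64(0.8), array([308., 239.]), array([644., 109.,   0.]))]
lining [(np.float64(0.96), array([185., 266.]), array([402., 153.,   0.])), (np.float64(0.9), array([256., 359.]), array([ 432., -114.,    0.])), (np.float64(0.63), array([273., 283.]), array([528.,  28.,   0.]))]
wrist [ 91.603 622.65  384.53 ]
plate_edge []
fence_face []
corner1 []
corner2 []
corner3 []
corner4 []
bearing []
tie_bolt []
tin []
plate []
lining []
```

View pics/scene0.png

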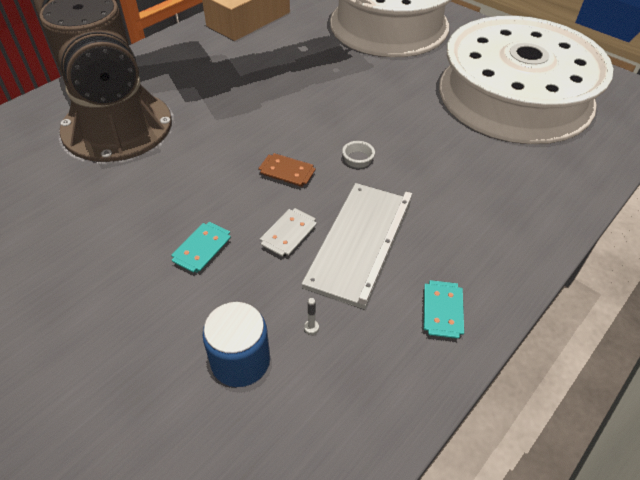

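```bash
python3 - <<'E'
from h import *
np.set_printoptions(precision=3,suppress=True)
for c in ['scene','side']:
    d=snap(c); P=cloud(d); C=d['color']
    X,Y,Z=P[...,0],P[...,1],P[...,2]
    # print height map classes in ROI
    from scipy import ndimage
    m=(X>350)&(X<600)&(Y>-150)&(Y<200)&(Z>9)&(Z<22)
    m=ndimage.binary_opening(m,iterations=1)
    l,n=ndimage.label(m)
    for i in range(1,n+1):
        s=l==i
        if s.sum()<150: continue
        r=cv2.minAreaRect(P[s][:,:2].astype(np.float32))
        print(c,s.sum(),np.array(r[0]),np.array(r[1]),r[2],'z',np.median(Z[s]),'rgb',np.median(C[s],0))
E
```

```text
scene 1129 [401.799 146.688] [112.108  71.64 ] 19.023679733276367 z 16.324617395751147 rgb [152.  96.  60.]
scene 911 [571.968 122.955] [ 56.525 153.57 ] 0.6004638075828552 z 14.553607968014717 rgb [214. 209. 199.]
scene 1515 [527.169  21.093] [ 67.229 113.52 ] 8.328493118286133 z 16.482418866912894 rgb [215. 210. 200.]
scene 1342 [ 431.26  -107.112] [69.546 97.546] 11.62743091583252 z 16.46620774008551 rgb [ 86. 192. 181.]
side 945 [570.336 115.4  ] [ 59.267 169.09 ] 0.03480507433414459 z 16.290726507359864 rgb [239. 240. 236.]
side 1391 [402.078 148.447] [111.976  68.022] 18.831693649291992 z 18.656878903992265 rgb [160.  83.  33.]
side 1591 [526.173  23.466] [ 66.953 113.452] 7.822789669036865 z 18.55815182835852 rgb [241. 242. 238.]
side 2062 [ 430.523 -105.872] [ 66.313 100.685] 11.688594818115234 z 18.432340052642132 rgb [  0. 229. 221.]
```

The grey lining is at about (289,232) in front of the plate (centre 358,243). The brown one (287,170) and the turquoise ones (201,247 and 444,310) are look-alikes. The bearing is at (358,154), the bolt at (311,315) and the tin at (237,343).

```bash
python3 - <<'E'
from h import *
from scipy import ndimage
np.set_printoptions(precision=3,suppress=True)
for c in ['scene','side']:
    d=snap(c); P=cloud(d); C=d['color'].astype(int)
    X,Y,Z=P[...,0],P[...,1],P[...,2]
    b=(X>480)&(X<800)&(Y>-100)&(Y<290)&(Z>8)
    L=[ (526.5,22,8.1)]
    a=np.deg2rad(8.1); u=(X-526.5)*np.cos(a)+(Y-22)*np.sin(a)
    v=-(X-526.5)*np.sin(a)+(Y-22)*np.cos(a)
    notl=~((abs(u)<38)&(abs(v)<62))
    off={'scene':0,'side':1.9}[c]
    for nm,m in [('plate',b&notl&(Z<20+off)),('fence',b&notl&(Z>25+off)&(Z<40))]:
        m=ndimage.binary_opening(m); l,n=ndimage.label(m); s=l==1+np.argmax(ndimage.sum(m,l,range(1,n+1)))
        r=cv2.minAreaRect(P[s][:,:2].astype(np.float32)); print(c,nm,s.sum(),r,np.median(Z[s]))
        print(cv2.boxPoints(r))
E
```

```text
scene plate 6244 ((638.781494140625, 99.31116485595703), (120.25001525878906, 284.85394287109375), 19.70409393310547) 14.58347319029258
[[534.156 213.127]
 [630.198 -55.048]
 [743.407 -14.504]
 [647.365 253.67 ]]
scene fence 927 ((689.2465209960938, 116.84963989257812), (14.774091720581055, 280.7875671386719), 19.55656623840332) 30.708044565879504
[[635.291 246.672]
 [729.281 -17.918]
 [743.202 -12.972]
 [649.212 251.617]]
side plate 5371 ((633.417236328125, 99.47858428955078), (117.44647979736328, 283.8186340332031), 20.872285842895508) 16.485995123192765
[[527.987 211.153]
 [629.108 -54.04 ]
 [738.847 -12.196]
 [637.727 252.998]]
side fence 760 ((688.5349731445312, 118.12030029296875), (17.10184097290039, 280.86895751953125), 19.47574806213379) 32.09887200059853
[[633.651 247.669]
 [727.295 -17.13 ]
 [743.419 -11.428]
 [649.775 253.37 ]]
```

Request:
step_arm --increments '[{"slide":[-0.446,-0.5035,0.09],"roll":-0.61},{"slide":[-0.446,-0.5035,0.09],"roll":-0.61},{"slide":[-0.446,-0.5035,0.09],"roll":-0.61},{"slide":[-0.446,-0.5035,0.09],"roll":-0.61},{"slide":[-0.446,-0.5035,0.09],"roll":-0.61}]' --fingers 0.6

```text
t: 2.62
eef_pos: [301.0, 327.2, 173.8]
tcp_rot: [3.141, 0.001, -2.798]
ft_force: [0.8, 0.4, 0.1]
opening: 0.609
grip_force: 0.0
```

```bash
cat >> h.py <<'E'
C0=np.array([638.9,99.4]);TH=0.342
E=np.array([[np.cos(TH),np.sin(TH)],[-np.sin(TH),np.cos(TH)]])
def goto(xp,yp,z):
    "pose in plate frame and slide (m, tool axes) to plate-frame target"
    s=state();p=s['eef_pos'];w=s['tcp_rot'][2]
    g=C0+E.T@[xp,yp]; dl=g-p[:2]
    sl=np.array([np.cos(w)*dl[0]+np.sin(w)*dl[1],np.sin(w)*dl[0]-np.cos(w)*dl[1],p[2]-z])/1000
    print('t',s['t'],'plate',np.round(E@(p[:2]-C0),1),'z',round(p[2],1),'yaw',round(w,3),'F',np.round(E@s['ft_force'][:2],1),round(s['ft_force'][2],1),'slide',np.round(sl,4),'roll',round((w-TH-np.pi+np.pi)%(2*np.pi)-np.pi,3),'op',round(s['opening'],2))
E
python3 -c "
from h import *
goto(-200,-35,120)"
```

```text
t 2.625 plate [-241.9  327.9] z 173.8 yaw -2.798 F [0.9 0.1] 0.1 slide [-0.0413 -0.363   0.0538] roll 0.002 op 0.61
```

Request:
step_arm --increments '[{"slide":[-0.041,-0.36,0.054]},{"slide":[-0.041,-0.36,0.054]},{"slide":[-0.041,-0.36,0.054]},{"slide":[-0.041,-0.36,0.054]},{"slide":[-0.041,-0.36,0.054]}]'

```text
invalid input at $.increments[0]: expected keys slide, roll
```

```bash
python3 -c "
from h import *
goto(-200,-35,120)"
```

```text
t 2.625 plate [-241.9  327.9] z 173.8 yaw -2.798 F [0.9 0.1] 0.1 slide [-0.0413 -0.363   0.0538] roll 0.002 op 0.61
```

Request:
step_arm --increments '[{"slide":[-0.041,-0.36,0.054],"roll":0},{"slide":[-0.041,-0.36,0.054],"roll":0},{"slide":[-0.041,-0.36,0.054],"roll":0},{"slide":[-0.041,-0.36,0.054],"roll":0},{"slide":[-0.041,-0.36,0.054],"roll":0}]'

```text
t: 3.25
eef_pos: [437.3, 49.2, 127.7]
tcp_rot: [-3.141, 0.001, -2.8]
ft_force: [0.5, 1.0, -0.8]
opening: 0.6
grip_force: 0.0
```

```bash
python3 -c "
from h import *
goto(-200,-35,6)"
```

```text
t 3.25 plate [-206.8   20.3] z 127.7 yaw -2.8 F [0.8 0.8] -0.8 slide [-0.0068 -0.0553  0.1217] roll 0.0 op 0.6
```

Request:
step_arm --increments '[{"slide":[0.0,-0.055,0.02],"roll":0},{"slide":[0.003,-0.055,0.07],"roll":0},{"slide":[0.003,-0.055,0.112],"roll":0},{"slide":[0.003,-0.055,0.119],"roll":0},{"slide":[0.003,-0.055,0.119],"roll":0}]'

```text
t: 3.88
eef_pos: [452.3, -1.5, 9.2]
tcp_rot: [3.142, 0.0, -2.799]
ft_force: [-0.5, 0.7, -0.1]
opening: 0.598
grip_force: 0.0
```

```bash
python3 -c "
from h import *
goto(-170,-35,6)"
```

```text
t 3.875 plate [-209.6  -32.5] z 9.2 yaw -2.799 F [-0.3  0.8] -0.1 slide [-0.0396 -0.0026  0.0032] roll 0.001 op 0.6
```

Request:
step_arm --increments '[{"slide":[-0.015,-0.002,0.004],"roll":0},{"slide":[-0.03,-0.002,0.004],"roll":0},{"slide":[-0.04,-0.002,0.004],"roll":0},{"slide":[-0.05,-0.002,0.004],"roll":0},{"slide":[-0.06,-0.002,0.004],"roll":0}]'

```text
t: 4.5
eef_pos: [508.9, 17.0, 4.8]
tcp_rot: [3.141, -0.002, -2.799]
ft_force: [-5.6, -2.2, 4.5]
opening: 0.602
grip_force: 2.9
```

```bash
cat >> h.py <<'E'
def lin(cam='scene',lo=8,hi=60,fn=None):
    from scipy import ndimage
    d=snap(cam,fn);P=cloud(d);C=d['color'].astype(int)
    q=(P[...,:2]-C0)@E.T
    m=(q[...,0]>-200)&(q[...,0]<-62)&(q[...,1]>-130)&(q[...,1]<60)&(P[...,2]>12)&(P[...,2]<20)&(C.min(-1)>150)
    m=ndimage.binary_opening(m);l,n=ndimage.label(m);s=l==1+np.argmax(ndimage.sum(m,l,range(1,n+1)))
    r=cv2.minAreaRect(q[s].astype(np.float32));print('lining in plate',s.sum(),np.round(r[0],1),np.round(r[1],1),round(r[2],1))
E
python3 -c "
from h import *
goto(-140,-35,5); lin('scene',fn='s1.png')"
```

```text
t 4.5 plate [-150.1  -34. ] z 4.8 yaw -2.799 F [-6.1 -0.2] 4.5 slide [-0.0101 -0.001  -0.0002] roll 0.001 op 0.6
lining in plate 950 [-97.9 -28.6] [113.   53.9] 89.8
```

Request:
step_arm --increments '[{"slide":[-0.004,0,0],"roll":0},{"slide":[-0.007,0,0],"roll":0},{"slide":[-0.009,0,0],"roll":0},{"slide":[-0.01,0,0],"roll":0}]'

```text
t: 5.05
eef_pos: [518.0, 20.1, 4.7]
tcp_rot: [3.141, -0.001, -2.799]
ft_force: [-5.0, -2.6, 4.7]
opening: 0.602
grip_force: 2.7
```

```bash
python3 -c "
from h import *
goto(-135,-35,5)"
```

```text
t 5.05 plate [-140.5  -34.1] z 4.7 yaw -2.799 F [-5.6 -0.7] 4.7 slide [-0.0055 -0.0009 -0.0003] roll 0.0 op 0.6
```

Request:
step_arm --increments '[{"slide":[-0.0015,0,-0.0005],"roll":0},{"slide":[-0.003,0,-0.001],"roll":0},{"slide":[-0.003,0,-0.001],"roll":0}]'

```text
t: 5.42
eef_pos: [520.3, 20.9, 5.3]
tcp_rot: [3.14, -0.003, -2.799]
ft_force: [-6.3, -3.6, -2.1]
opening: 0.601
grip_force: 3.5
```

```bash
python3 -c "
from h import *
goto(-135,-35,5);lin('scene',fn='s2.png')"
```

```text
t 5.425 plate [-138.1  -34.1] z 5.3 yaw -2.799 F [-7.1 -1.3] -2.1 slide [-0.0031 -0.0009  0.0003] roll 0.0 op 0.6
lining in plate 924 [-87.7 -29.5] [114.9  51.3] 89.9
```

View pics/s2.png

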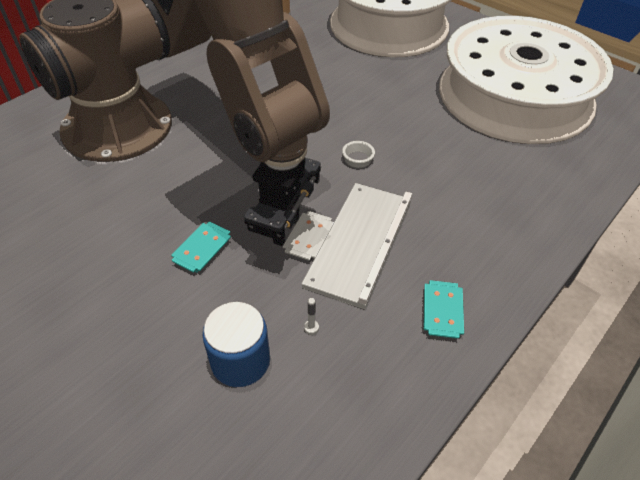

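Request:
step_arm --increments '[{"slide":[-0.0004,0,-0.0033],"roll":0},{"slide":[-0.0005,0,-0.0066],"roll":0}]'

```text
t: 5.72
eef_pos: [520.6, 21.1, 11.9]
tcp_rot: [3.14, -0.003, -2.8]
ft_force: [-6.2, -3.7, -0.6]
opening: 0.604
grip_force: 3.3
```

```bash
python3 -c "
from h import *
goto(-135,-35,5)"
```

```text
t 5.725 plate [-137.7  -34.1] z 11.9 yaw -2.8 F [-7.1 -1.4] -0.6 slide [-0.0027 -0.0009  0.0069] roll 0.0 op 0.6
```

```bash
python3 -c "
from h import *
d=snap('side');im=cv2.cvtColor(d['color'],cv2.COLOR_RGB2BGR)[200:340,190:360]
cv2.imwrite('pics/s3.png',cv2.resize(im,None,fx=4,fy=4,interpolation=cv2.INTER_CUBIC))
d=snap('scene');P=cloud(d);q=(P[...,:2]-C0)@E.T;Z=P[...,2];C=d['color'].min(-1)
for y0 in (-75,-60,-40,-20,0,15):
  print(y0,[ (x,np.round(np.median(Z[m]),1)) if (m:=(abs(q[...,0]-x)<3)&(abs(q[...,1]-y0)<5)&(C>120)&(Z<40)).sum()>3 else None for x in range(-130,-50,8)])
"
```

```text
-75 [None, None, None, (-106, np.float64(21.8)), (-98, np.float64(20.2)), (-90, np.float64(20.0)), (-82, np.float64(19.0)), (-74, np.float64(18.9)), (-66, np.float64(16.8)), (-58, np.float64(14.6))]
-60 [None, None, (-114, np.float64(21.1)), (-106, np.float64(21.4)), (-98, np.float64(20.8)), (-90, np.float64(19.5)), (-82, np.float64(19.9)), (-74, np.float64(18.3)), (-66, np.float64(16.4)), (-58, np.float64(14.6))]
-40 [None, None, None, (-106, np.float64(21.6)), (-98, np.float64(20.7)), (-90, np.float64(20.3)), (-82, np.float64(18.7)), (-74, np.float64(18.9)), (-66, np.float64(16.2)), (-58, np.float64(14.5))]
-20 [None, None, None, None, (-98, np.float64(19.1)), (-90, np.float64(20.0)), (-82, np.float64(19.0)), (-74, np.float64(18.1)), (-66, np.float64(17.0)), (-58, np.float64(14.9))]
0 [None, None, None, None, (-98, np.float64(21.2)), (-90, np.float64(20.3)), (-82, np.float64(18.4)), (-74, np.float64(17.3)), (-66, np.float64(17.2)), (-58, np.float64(14.9))]
15 [None, None, (-114, np.float64(21.6)), (-106, np.float64(21.6)), (-98, np.float64(21.0)), (-90, np.float64(21.0)), (-82, np.float64(19.6)), (-74, np.float64(17.7)), (-66, np.float64(17.0)), (-58, np.float64(15.5))]
```

View pics/s3.png

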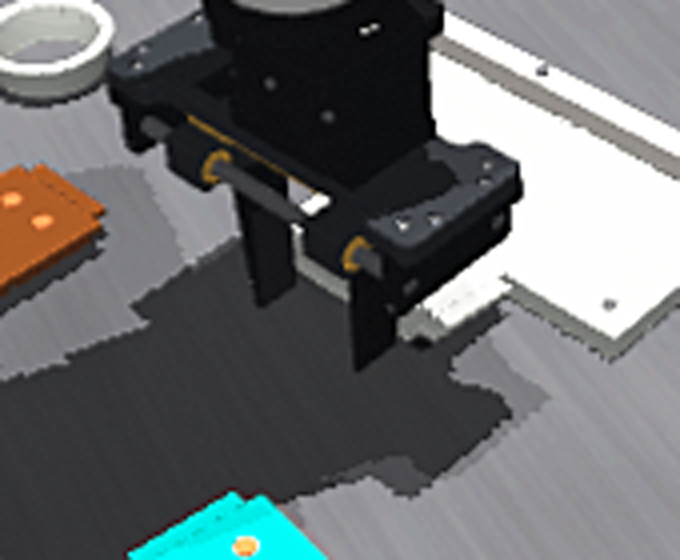

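The lining has tilted about 0.1 rad (the top face rises from 17 to 22 mm toward the fingers) and its edge bears on the step without slipping. I'll continue the arc.

Request:
step_arm --increments '[{"slide":[-0.0005,0,-0.0033],"roll":0},{"slide":[-0.001,0,-0.0066],"roll":0},{"slide":[-0.0016,0,-0.0098],"roll":0},{"slide":[-0.0023,0,-0.013],"roll":0}]'

```text
t: 6.32
eef_pos: [523.0, 21.9, 25.0]
tcp_rot: [3.141, -0.003, -2.799]
ft_force: [-5.7, -2.0, -0.0]
opening: 0.603
grip_force: 3.1
```

```bash
cat >> h.py <<'E'
def prof():
    d=snap('scene');P=cloud(d);q=(P[...,:2]-C0)@E.T;Z=P[...,2];C=d['color'].min(-1)
    for y0 in (-70,-45,15):
        print(y0,[ (x,float(np.round(np.median(Z[m]),1))) if (m:=(abs(q[...,0]-x)<3)&(abs(q[...,1]-y0)<8)&(C>110)&(Z<95)).sum()>3 else None for x in range(-118,-30,8)])
E
python3 -c "
from h import *
goto(-135,-35,5);prof()"
```

```text
t 6.325 plate [-135.2  -34.2] z 25.0 yaw -2.799 F [-6.1  0. ] -0.0 slide [-0.0002 -0.0008  0.02  ] roll 0.0 op 0.6
-70 [None, (-110, 32.4), (-102, 30.1), (-94, 27.3), (-86, 24.7), (-78, 22.4), (-70, 19.7), (-62, 16.4), (-54, 14.7), (-46, 14.8), (-38, 14.9)]
-45 [None, (-110, 31.6), (-102, 29.5), (-94, 27.5), (-86, 24.7), (-78, 22.3), (-70, 19.9), (-62, 17.4), (-54, 14.4), (-46, 14.2), (-38, 14.7)]
15 [None, (-110, 32.3), (-102, 29.9), (-94, 27.2), (-86, 25.2), (-78, 22.2), (-70, 19.7), (-62, 17.0), (-54, 14.9), (-46, 14.1), (-38, 14.7)]
```

Request:
step_arm --increments '[{"slide":[-0.0013,0,-0.0032],"roll":0},{"slide":[-0.0026,0,-0.0063],"roll":0},{"slide":[-0.0039,0,-0.0094],"roll":0},{"slide":[-0.0053,0,-0.0124],"roll":0},{"slide":[-0.0068,0,-0.0153],"roll":0}]'

```text
t: 7.0
eef_pos: [529.5, 24.2, 40.5]
tcp_rot: [3.141, -0.002, -2.799]
ft_force: [-6.1, -3.0, 2.5]
opening: 0.597
grip_force: 4.1
```

```bash
python3 -c "
from h import *
goto(-135,-35,5);prof()"
```

```text
t 7.0 plate [-128.3  -34.2] z 40.5 yaw -2.799 F [-6.7 -0.8] 2.5 slide [ 0.0067 -0.0008  0.0355] roll 0.0 op 0.6
-70 [None, None, (-102, 43.3), (-94, 38.9), (-86, 34.1), (-78, 27.9), (-70, 23.9), (-62, 17.8), (-54, 14.3), (-46, 15.3), (-38, 14.8)]
-45 [None, None, (-102, 43.1), (-94, 38.7), (-86, 33.3), (-78, 27.9), (-70, 22.9), (-62, 18.3), (-54, 14.8), (-46, 14.8), (-38, 15.1)]
15 [None, None, (-102, 43.3), (-94, 39.6), (-86, 33.3), (-78, 28.9), (-70, 23.2), (-62, 18.0), (-54, 14.8), (-46, 14.1), (-38, 14.7)]
```

Request:
step_arm --increments '[{"slide":[-0.0035,0,-0.006],"roll":0},{"slide":[-0.0075,0,-0.0114],"roll":0},{"slide":[-0.012,0,-0.0164],"roll":0},{"slide":[-0.017,0,-0.0208],"roll":0},{"slide":[-0.0224,0,-0.0246],"roll":0}]'

```text
t: 7.68
eef_pos: [552.3, 31.9, 65.5]
tcp_rot: [-3.141, 0.001, -2.799]
ft_force: [0.2, 0.5, -0.5]
opening: 0.602
grip_force: 0.4
```

```bash
python3 -c "
from h import *
goto(-135,-35,5);prof()"
```

```text
t 7.675 plate [-104.3  -34.6] z 65.5 yaw -2.799 F [0.4 0.4] -0.5 slide [ 0.0307 -0.0004  0.0605] roll 0.0 op 0.6
-70 [None, None, None, None, None, (-78, 53.2), (-70, 39.8), (-62, 22.9), (-54, 14.9), (-46, 14.7), (-38, 14.6)]
-45 [None, None, None, None, None, (-78, 53.3), (-70, 39.3), (-62, 22.9), (-54, 14.8), (-46, 14.7), (-38, 14.7)]
15 [None, None, None, None, None, (-78, 53.5), (-70, 38.3), (-62, 23.9), (-54, 14.7), (-46, 14.8), (-38, 14.4)]
```

Request:
step_arm --increments '[{"slide":[-0.0055,0,-0.0035],"roll":0},{"slide":[-0.0115,0,-0.0063],"roll":0},{"slide":[-0.018,0,-0.009],"roll":0},{"slide":[-0.0245,0,-0.0105],"roll":0},{"slide":[-0.029,0,-0.0112],"roll":0}]'

```text
t: 8.35
eef_pos: [579.4, 41.7, 76.5]
tcp_rot: [-3.142, 0.0, -2.799]
ft_force: [-0.5, -0.5, 0.5]
opening: 0.599
grip_force: 0.1
```

```bash
python3 -c "
from h import *
goto(-135,-35,5);prof()"
```

```text
t 8.35 plate [-75.4 -34.5] z 76.5 yaw -2.799 F [-0.6 -0.4] 0.5 slide [ 0.0596 -0.0005  0.0715] roll 0.0 op 0.6
-70 [None, None, None, None, None, None, None, None, (-54, 15.3), (-46, 15.1), (-38, 14.5)]
-45 [None, None, None, None, None, None, None, None, (-54, 14.2), (-46, 15.0), (-38, 14.6)]
15 [None, None, None, None, None, None, None, None, (-54, 14.4), (-46, 14.8), (-38, 14.0)]
```

Request:
step_arm --increments '[{"slide":[-0.004,0,-0.0005],"roll":0},{"slide":[-0.008,0,-0.001],"roll":0},{"slide":[-0.012,0,-0.001],"roll":0},{"slide":[-0.016,0,-0.001],"roll":0},{"slide":[-0.016,0,-0.001],"roll":0}]'

```text
t: 9.02
eef_pos: [594.2, 46.9, 77.4]
tcp_rot: [3.142, 0.0, -2.799]
ft_force: [0.3, 0.9, 0.1]
opening: 0.602
grip_force: 0.0
```

```bash
python3 -c "
from h import *
goto(-135,-35,5);d=snap('side');im=cv2.cvtColor(d['color'],cv2.COLOR_RGB2BGR)[170:330,190:390]
cv2.imwrite('pics/s4.png',cv2.resize(im,None,fx=3.5,fy=3.5,interpolation=cv2.INTER_CUBIC))"
```

```text
t 9.025 plate [-59.7 -34.4] z 77.4 yaw -2.799 F [0.6 0.8] 0.1 slide [ 0.0753 -0.0005  0.0724] roll 0.0 op 0.6
```

View pics/s4.png

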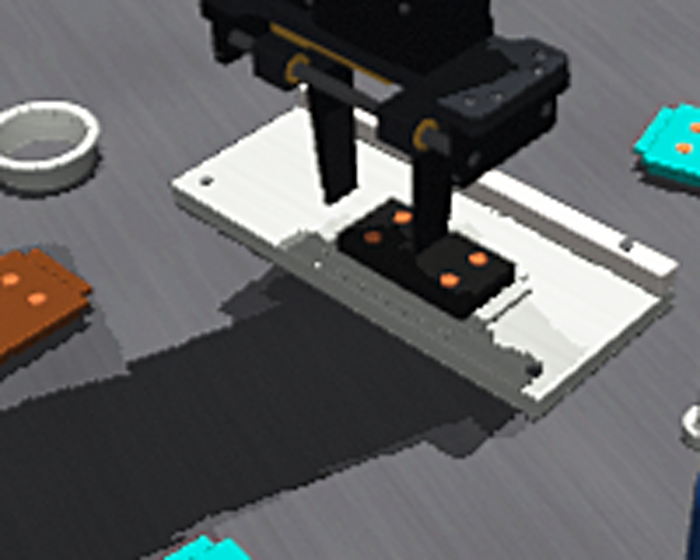

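The lining lies on the plate friction side up, with the dark block and orange rivets showing at about (425,255) in the crop. I'll back off, go down behind the block and push it to the fence.

Request:
step_arm --increments '[{"slide":[0.03,0.004,0.005],"roll":0},{"slide":[0.032,0.004,0.03],"roll":0},{"slide":[0.03,0.004,0.05],"roll":0},{"slide":[0.025,0.004,0.0535],"roll":0},{"slide":[0.015,0.004,0.0535],"roll":0}]'

```text
t: 9.7
eef_pos: [579.1, 45.7, 24.2]
tcp_rot: [3.142, 0.0, -2.8]
ft_force: [-0.5, 0.4, 0.6]
opening: 0.598
grip_force: 0.0
```

```bash
cat >> h.py <<'E'
def blk(cam='scene'):
    from scipy import ndimage
    d=snap(cam);P=cloud(d);C=d['color'].astype(int);q=(P[...,:2]-C0)@E.T
    off=1.9 if cam=='side' else 0
    m=(q[...,0]>-90)&(q[...,0]<45)&(abs(q[...,1])<135)&(P[...,2]>27.5+off)&(P[...,2]<36+off)&(C[...,2]<90)
    m=ndimage.binary_closing(ndimage.binary_opening(m),iterations=2);l,n=ndimage.label(m);s=l==1+np.argmax(ndimage.sum(m,l,range(1,n+1)))
    r=cv2.minAreaRect(q[s].astype(np.float32));print(cam,'block',s.sum(),np.round(r[0],1),np.round(r[1],1),round(r[2],1),'z',np.median(P[s][:,2]))
E
python3 -c "
from h import *
goto(-30,-30,24);blk();blk('side')"
```

```text
t 9.7 plate [-74.4 -30.5] z 24.2 yaw -2.8 F [-0.3  0.5] 0.6 slide [-0.0444  0.0005  0.0002] roll -0.0 op 0.6
scene block 948 [  57.4 -331.1] [ 63.9 717.4] 14.7 z 31.500072097185978
side block 173 [-284.2 -271.9] [713.7  40.5] 38.4 z 33.22073776535319
```

Request:
step_arm --increments '[{"slide":[-0.01,0,0],"roll":0},{"slide":[-0.02,0,0],"roll":0},{"slide":[-0.03,0,0],"roll":0},{"slide":[-0.037,0,0],"roll":0},{"slide":[-0.044,0,0],"roll":0}]'

```text
t: 10.42
eef_pos: [619.8, 60.5, 24.0]
tcp_rot: [3.141, -0.001, -2.799]
ft_force: [-6.0, -1.8, 5.3]
opening: 0.598
grip_force: 2.8
```

```bash
sed -i 's/m=ndimage.binary_closing(ndimage.binary_opening(m),iterations=2);l,n=/m=ndimage.binary_opening(m);l,n=/' h.py
python3 -c "
from h import *
goto(-20,-30,24);blk();blk('side')"
```

```text
t 10.425 plate [-31.1 -30.3] z 24.0 yaw -2.799 F [-6.3  0.3] 5.3 slide [-0.0111  0.0003  0.    ] roll 0.0 op 0.6
scene block 898 [  4.9 -29.6] [93.7 47.8] 87.7 z 31.603407985465708
side block 209 [-7.9 -3.4] [52.  45.3] 33.4 z 33.58504823850785
```

Request:
step_arm --increments '[{"slide":[-0.004,0,-0.0003],"roll":0},{"slide":[-0.0065,0,-0.0005],"roll":0},{"slide":[-0.0085,0,-0.0008],"roll":0},{"slide":[-0.0085,0,-0.0008],"roll":0}]'

```text
t: 11.02
eef_pos: [628.2, 63.3, 24.7]
tcp_rot: [3.142, 0.0, -2.799]
ft_force: [-0.5, 1.8, -0.7]
opening: 0.6
grip_force: 0.3
```

```bash
python3 -c "
from h import *
goto(-20,-30,24);blk()"
```

```text
t 11.025 plate [-22.2 -30.4] z 24.7 yaw -2.799 F [0.1 1.8] -0.7 slide [-0.0022  0.0004  0.0007] roll 0.0 op 0.6
scene block 912 [ 10.4 -29.4] [94.8 52.6] 89.5 z 31.588865158357123
```

Request:
step_arm --increments '[{"slide":[-0.001,0,0],"roll":0},{"slide":[-0.002,0,0],"roll":0},{"slide":[-0.0025,0,0],"roll":0}]'

```text
t: 11.45
eef_pos: [628.4, 63.4, 24.7]
tcp_rot: [3.141, -0.004, -2.799]
ft_force: [-12.2, -6.0, 6.5]
opening: 0.599
grip_force: 6.7
```

The fence has stopped it: the force rose to 13 N with no further motion. I'll back off and check.

Request:
step_arm --increments '[{"slide":[0.015,0,0],"roll":0},{"slide":[0.05,0,0],"roll":0},{"slide":[0.09,0,-0.05],"roll":0},{"slide":[0.13,0,-0.1],"roll":0},{"slide":[0.15,0,-0.14],"roll":0}]'

```text
t: 12.08
eef_pos: [487.9, 13.3, 166.5]
tcp_rot: [-3.141, 0.001, -2.8]
ft_force: [0.3, -0.9, 0.7]
opening: 0.602
grip_force: 0.0
```

```bash
python3 -c "
from h import *
goto(-20,-30,24);blk();blk('side')
from scipy import ndimage
d=snap('scene','s5.png');P=cloud(d);q=(P[...,:2]-C0)@E.T;C=d['color'].min(-1);Z=P[...,2]
for nm,lo,hi in (('backplate',17.5,23),('fence',27,36)):
  m=(abs(q[...,0])<65)&(abs(q[...,1])<145)&(Z>lo)&(Z<hi)&(C>90);m=ndimage.binary_opening(m) if nm=='fence' else m
  print(nm,[(y,np.round(np.percentile(q[...,0][k],[3,97]),1)) for y in range(-80,30,20) if (k:=m&(abs(q[...,1]-y)<6)).sum()>3])
cv2.imwrite('pics/s5.png',cv2.resize(cv2.cvtColor(d['color'],cv2.COLOR_RGB2BGR)[150:350,230:450],None,fx=3,fy=3))
"
```

```text
t 12.075 plate [-171.1  -30.5] z 166.5 yaw -2.8 F [ 0.  -0.9] 0.7 slide [-0.1511  0.0005  0.1425] roll -0.0 op 0.6
scene block 894 [ 13.7 -31.1] [92.7 45.9] 90.0 z 31.51975912207854
side block 702 [ 13.3 -28.6] [91.1 50.1] 89.8 z 33.4378044551122
backplate [(-80, array([-12.4,  42.5])), (-60, array([-35.3,  59.9])), (-40, array([-29.2,  43.7])), (-20, array([-20.,  60.])), (0, array([-26.2,  44.2])), (20, array([-31.4,  60.2]))]
fence [(-80, array([46.7, 59.9])), (-60, array([-0.6, 59.9])), (-40, array([47.1, 60.1])), (-20, array([46.6, 59.7])), (0, array([-0.5, 59.9])), (20, array([47. , 60.2]))]
```

View pics/s5.png

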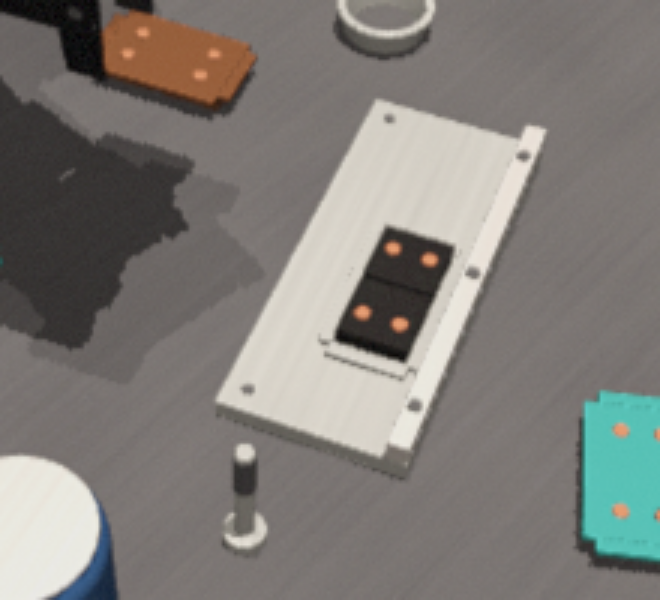

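The lining lies friction side up against the fence, around (395,295) in the crop. Its centre is 13.5 mm along the plate's x, it is square to the fence, and the arm is clear.

```bash
python3 -c "
from h import *
print(env.job_done())"
```

```text
the job is handed in; nothing more can be done
None
```

The job is handed in: the lining was tipped over the plate's near edge without being lifted, and before hand-in it measured friction side up and square against the fence, with the arm clear and the bystanders left alone; the hand-in gave no pass or fail result.

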